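# Restock the medicine box and shut its lapped leaves

## Robot

A 6-joint arm with a two-finger parallel gripper is mounted at the origin on a cart in front of the work surface, level with it; the furniture and walls round the work are solid. World frame = base frame: x ahead of the robot, y to its left, z up, the work surface at z = 0. Lengths are in mm, angles in rad, forces in N, time in s.
With the tool pointing down it reaches from about 350 to 800 mm from the base axis. Payload 7.3 kg.
Tool frame: the origin (TCP) lies at the very end of the fingers, on their centre line; the grasp point (between the pads) lies manip.grip_point_offset behind it (manip.grip_point_offset is the distance from the TCP to the grasp point, in mm); z points along the fingers, y is the direction in which the jaws open and shut (so a half turn about z gives the same grasp; the last joint's range is limited). The gripper opens to 85 mm and grips with 20 to 120 N. Pads are 22 mm wide; open, the fingers measure 114 mm over their backs; the gripper's body (76 mm by 85 mm) begins 54 mm behind the grasp point. The pads swing forward as they close: fully open they stand 13 mm farther back than shut.
Start: joints at [-1.49, 0.342, 1.524, -0, 1.275, -0.146], TCP at [118.073, -511.569, 231.322] pointing down, gripper open.
Joint ranges: [-2.53, 2.53], [-0.77, 2.02], [0.04, 2.7], [-1, 4.14], [0.28, 2.66], [-3.11, 3.11]. Speed limits (rad/s): [2.57, 2.57, 3.14, 3.14, 3.14, 3.14].

## Interface

Orientations are given as [roll, pitch, yaw] about the fixed x, y, z axes, in that order (R = Rz(yaw) Ry(pitch) Rx(roll)).
In Python, from cell import manip gives the robot as it stands.
- The arm moves only by the tool jog_arm, never from a script. Its argument "series" is a list of rows, each an object with "delta_pos": the shift along the world's x, y, z in mm, a list of three; "rotation": the turn, a rotation vector about the world's x, y, z in degrees, a list of three; "hand": the closure, from 0 (fully open) to 1 (shut). A call has 1 to 12 rows; each row shifts and turns the commanded pose from where the row before left it; what a row does not reach is not made up. A row lasts 1/10 s, in which the tool goes at most 50 mm and 8.59 degrees, less where a joint would pass 70% of its speed; a pose out of reach is approached as far as the arm can. A call is refused whole if a number of a shift passes 50 or a number of a turn 8.59, either way. A call with a gripper value outside its range is refused whole. The fingers move at their own pace and stop on an object; "newtons" is the grip in N (left out, the last holds). Time passes only in rows, so rows that do not move let the fingers close. It gives the time, the measured TCP pose, the force and the opening at its end, in the units of the state.
- manip.read_state(): the state, without advancing time (a new reading comes with each control period).
- manip.camera(name): name is "side" or "top" or "wrist"; returns a dict with "pixels" (384x512x3 uint8, blue, green, red), "depth" (384x512 float32, mm along the optical axis (not along the pixel's ray), 0 where there is no reading), "K" (3x3 intrinsics, pixels), "dist" ([k1, k2, p1, p2, k3] as OpenCV has them; the pictures are not rectified), "extrinsics" (4x4, takes a point from camera to world coordinates); the wrist camera has in their place "T_tool_cam" (4x4, takes a point from camera to tool coordinates, whose origin is the TCP and whose axes are the flange's). Camera axes: x right, y up, looking along -z (the intrinsics and any distortion apply to the point x, -y, -z); pixel columns grow to the right and rows downward; lengths in mm; the calibration is good to about 2 mm. A picture is of the moment at which its call begins: read the wrist's pose just before it.
- manip.job_done(): hands the job in, once; it reports no verdict.
The state is a dict: "t": time; "joints": joint angles; "joint_velocities": joint speeds; "joint_efforts": joint torques, N m; "tcp_pos": TCP position; "orientation": TCP orientation; "contact_force": force on the tool from outside, world axes, zero at the start; "moment": the same for the moment, N m; "width": finger opening in mm.
Only numpy, scipy, OpenCV 4.12 (cv2) and the standard library are available. Lean on these libraries where they do the work, as an engineer would, in place of code of your own. Each camera call takes 0.05 s, during which the arm holds its last target. There are 200 camera calls.

## Task

Stand the blue-labelled vial and the red-banded vial upright in the vial bay of the open medicine box (the left-hand bay, where a clear vial already stands), letting them down gently: they are glass. Then shut the box: first the left leaf with the stepped, black-sealed edge, and only then the right leaf, so that its metal flange laps over that edge, both leaves fully home. Do not shift or topple the clear vial, the swab carton, the glass jar or the spray bottle.

Things in the scene. Friction and masses are not known exactly. Their poses are not given: they have to be found in the camera images.
- box: White metal box, fixed. Origin: centre of its underside on the worktop; x along its 200 mm depth (green cross on the -x front), y left along its 320 mm width. 4 mm walls, rim 76 mm, inner floor 10 mm above the worktop. A 45 mm high, 3 mm partition at y = 0 parts the left vial bay (y 2..156, x -96..96 mm) from the right bay. Its two green leaves hinge at y = +160 and -160, z = 76 mm, axes along x.
- vial_bay (a point): Centre of the vial bay's floor, 78 mm to the left of the box's middle, 10 mm above the worktop (the clear vial may stand there). Behind the box stand tall drawer units, their fronts at about x = 0.69 m from the robot's base: keep the gripper's body clear of them.
- rebated_leaf (a joint): Left leaf's hinge angle, rad: 0 shut, 1.57 upright, up to 1.85 leaning out. 200 x 149 mm panel, 10 mm thick; past it the free edge steps down to a 4 mm black seal strip, 168 mm from the hinge. No handle: press its outer (upper) face over and down. Stiff hinge, stays where left; takes up to 3 N near the edge. If the flanged leaf is shut first, this one rests on it 0.06 rad short of shut.
- flanged_leaf (a joint): Right leaf's hinge angle, rad: 0 shut, 1.57 upright, up to 1.85 leaning out. 200 x 150 mm panel, 10 mm thick; a bright 4.5 mm metal flange on the upper half of its free edge, reaching 169 mm from the hinge, laps over the seal strip, upper faces level. D-handle mid-length, 112 mm from the hinge, 84 mm long, 22 mm proud of the outer face. Hinge as stiff; the face can be pressed anywhere.
- rebated_leaf_edge (a point): On the left leaf's outer face, mid-length, where the panel ends and the black seal strip begins: 149 mm from the hinge line, 10 mm above the leaf's underside.
- flanged_leaf_edge (a point): On the right leaf's outer face, mid-length, where the panel ends and the metal flange begins: 150 mm from the hinge line.
- blue_vial: Small glass vial with a blue label and grey cap, standing: body 23 mm diameter up to 36 mm, cap 17 mm diameter, 55 mm tall, about 20 g. Origin: centre of its underside, z up. Glass: a light grip of 5 to 10 N holds it, and lets it give when it meets the floor.
- red_vial: Small glass vial with a red-banded label and white cap, standing: body 29 mm diameter up to 33 mm, cap 21 mm diameter, 50 mm tall, about 20 g. Origin: centre of its underside, z up. Glass: a light grip of 5 to 10 N holds it, and lets it give when it meets the floor.
- stock_vial: Clear glass vial with a white cap, 20 mm diameter, 40 mm tall, already standing in the vial bay. Leave it standing where it is. Origin: centre of its underside.
- swab_carton: White and blue carton, 51 x 71 x 46 mm, lying in the right-hand bay. Leave it. Origin: centre of its underside.
- glass_jar: Open glass jar, 54 mm diameter, 70 mm tall, standing on the worktop to the left of the box. Leave it. Origin: centre of its underside.
- spray_can: White spray bottle with a black cap, 58 mm diameter, 200 mm tall, standing on the worktop to the right of the box. Leave it. Origin: centre of its underside.

How it is judged:
By the outcome, as a careful person would: the job done as asked, in the order asked, and still so for the second after the job is handed in, with the robot touching nothing.
It also fails if it takes over 72 s, if anything falls off the work surface, if the arm or the gripper's body presses on something with over 40 N, if the wrist force passes 120 N, or if a joint passes its speed limit or range.

## Working session

There is one attempt and no reset: what is moved stays moved. The work goes in short steps, Python scripts to look and compute and a tool call to move; the robot and the scene stay as the last step left them, time stands still between calls to the robot, and variables do not carry over. Pictures are saved under pics/ and viewed, about 8 in all and at most 12, crops included, and the job is handed in when it is done.

Besides the shell and the picture viewer there is one more tool, called by a JSON object that holds its "op" and its "data". jog_arm: Moves the arm, as the interface text tells. Its arguments: {"type":"object","properties":{"series":{"type":"array"},"newtons":{"type":"number"}},"required":["series"]}

```bash
mkdir -p pics; cat > h.py <<'E'
from cell import manip
import numpy as np, cv2
def snap(name):
    s=manip.read_state(); c=manip.camera(name)
    if name=="wrist":
        from scipy.spatial.transform import Rotation as R
        T=np.eye(4);T[:3,:3]=R.from_euler('xyz',s['orientation']).as_matrix();T[:3,3]=s['tcp_pos']
        c['extrinsics']=T@np.array(c['T_tool_cam'])
    return c
def world(c):
    """HxWx3 world points"""
    K=np.array(c['K']);d=np.array(c['depth'],float);h,w=d.shape
    u,v=np.meshgrid(np.arange(w),np.arange(h))
    p=cv2.undistortPoints(np.stack([u,v],-1).reshape(-1,1,2).astype(float),K,np.array(c['dist'],float)).reshape(h,w,2)
    P=np.stack([p[...,0]*d,-p[...,1]*d,-d,np.ones_like(d)],-1)
    W=(P@np.array(c['extrinsics']).T)[...,:3]; W[d==0]=np.nan
    return W
E
python3 - <<'E'
from h import *
print(manip.read_state(), manip.grip_point_offset)
for n in ("top","side"):
    c=snap(n); cv2.imwrite(f"pics/{n}0.png",cv2.resize(c['pixels'],(800,600))); np.save(f"{n}0.npy",world(c)); print(n,np.array(c['extrinsics'])[:3].round(2).tolist())
E
```

```text
{'t': 0.0, 'joints': array([-1.49000501e+00,  3.42725945e-01,  1.52503210e+00,  3.43463358e-06,
        1.27541309e+00, -1.46008572e-01]), 'joint_velocities': array([-0.00105738,  0.0004444 , -0.00175043,  0.00073178,  0.00058191,
       -0.00038132]), 'joint_efforts': array([-2.39191359e-03, -4.33678758e+01, -2.46023422e+01, -3.40193974e-04,
        7.85058131e-03,  1.97431183e-05]), 'tcp_pos': array([ 118.03649641, -511.13609237,  230.61903348]), 'orientation': array([-3.14003145e+00, -2.32903026e-04,  2.26798707e-01]), 'contact_force': array([-0.30037434,  0.67394821,  0.95673267]), 'moment': array([ 0.03029635, -0.04778362, -0.0482726 ]), 'width': 85.90925252478925} 18.700000000000003
top [[0.03, 0.99, -0.11, 358.71], [-1.0, 0.03, 0.01, -4.5], [0.01, 0.11, 0.99, 1763.17]]
side [[-0.84, 0.34, -0.43, -107.46], [-0.55, -0.5, 0.67, 1026.06], [0.02, 0.8, 0.6, 978.02]]
```

View pics/top0.png

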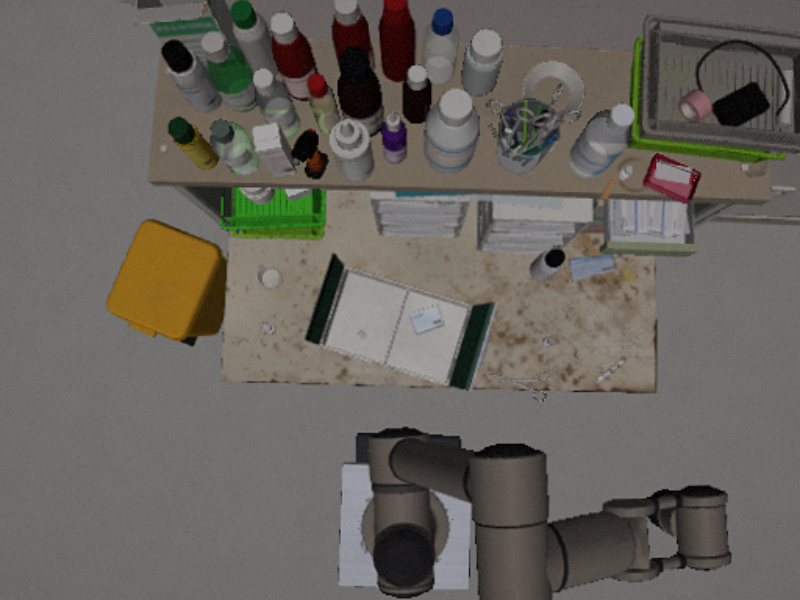

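View pics/side0.png

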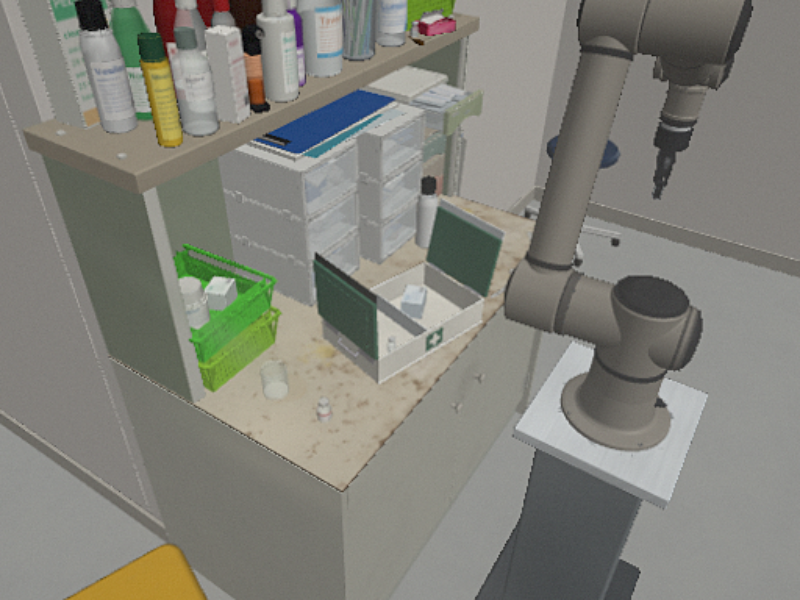

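The top picture (800x600) shows the red vial at (268,328), the blue vial at (548,341), the clear vial at (362,333), the jar at (270,277) and the spray bottle at (547,263). The box is yawed, with both leaves near upright. I'll measure these from depth.

```bash
python3 - <<'E'
from h import *
W=np.load("top0.npy"); s=512/800
from scipy import ndimage
Z=W[...,2]
print("table z",np.nanmedian(Z[215:235,150:180]))
def blob(u,v,r,z0,z1,name):
    u,v=u*s,v*s;
    yy,xx=np.mgrid[:384,:512]
    m=(np.hypot(xx-u,yy-v)<r)&(Z>z0)&(Z<z1)
    P=W[m]; print(name,m.sum(),P.mean(0).round(1),P.min(0).round(),P.max(0).round(), "mid",((P.min(0)+P.max(0))/2).round(1))
blob(268,328,9,15,60,"red");blob(268,328,9,42,60,"redtop")
blob(548,341,9,15,65,"blue");blob(548,341,9,45,65,"bluetop")
blob(362,333,7,20,60,"stock")
blob(427,318,16,30,70,"carton");blob(270,277,14,20,90,"jar");blob(547,263,20,60,220,"spray")
for u,v in [(337,257),(310,340),(493,305),(465,387),(343,268),(325,345),(478,300),(455,380),(407,290),(388,362),(315,342),(450,382)]:
    a,b=int(u*s),int(v*s); print((u,v),W[b,a].round(0))
c=snap("top");im=c['pixels'][155:260,140:430]
cv2.imwrite("pics/crop1.png",cv2.resize(im,None,fx=2.75,fy=2.75,interpolation=cv2.INTER_CUBIC))
E
```

```text
table z 1.0939771866358114
red 53 [473.5 348.3  40.8] [461. 337.  17.] [488. 363.  55.] mid [474.7 350.2  35.7]
redtop 27 [475.2 350.3  49.7] [468. 339.  42.] [483. 361.  55.] mid [475.4 349.8  48.4]
blue 36 [ 462.3 -335.6   42.9] [ 451. -347.   22.] [ 474. -328.   64.] mid [ 462.5 -337.3   42.8]
bluetop 16 [ 462.9 -338.3   54.3] [ 457. -347.   48.] [ 469. -329.   64.] mid [ 462.9 -338.1   56.1]
stock 27 [465.8 121.1  38.8] [446. 106.  20.] [488. 133.  54.] mid [467.3 119.6  37.2]
carton 279 [509.7 -36.6  54.8] [472. -76.  31.] [569.   4.  70.] mid [520.5 -35.9  50.5]
jar 106 [598.7 350.2  51. ] [574. 325.  20.] [625. 380.  79.] mid [599.5 352.4  49.8]
spray 464 [ 654.7 -309.7  152.8] [ 615. -362.   61.] [ 706. -250.  217.] mid [ 660.7 -305.9  138.8]
(337, 257) [624. 170. 216.]
(310, 340) [439. 220. 219.]
(493, 305) [ 525. -176.  230.]
(465, 387) [ 348. -120.  218.]
(343, 268) [618. 166. 105.]
(325, 345) [440. 211.  15.]
(478, 300) [ 561. -163.    1.]
(455, 380) [ 361. -104.  136.]
(407, 290) [576.  14.  57.]
(388, 362) [402.  55.  11.]
(315, 342) [440. 219. 151.]
(450, 382) [357. -95. 102.]
```

View pics/crop1.png

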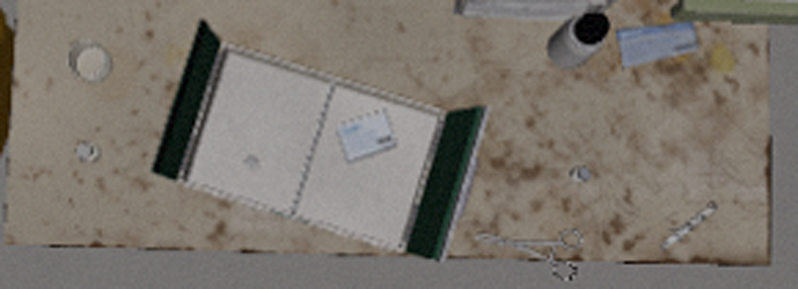

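```bash
cat >> h.py <<'E'
def ray(c,uv,z):
    K=np.array(c['K']);p=cv2.undistortPoints(np.array(uv,float).reshape(-1,1,2),K,np.array(c['dist'],float)).reshape(-1,2)
    E=np.array(c['extrinsics']);D=np.c_[p[:,0],-p[:,1],-np.ones(len(p))]@E[:3,:3].T
    o=E[:3,3]; return o+D*((z-o[2])/D[:,2])[:,None]
def proj(c,P):
    E=np.linalg.inv(np.array(c['extrinsics']));P=np.atleast_2d(P)@E[:3,:3].T+E[:3,3]
    return cv2.projectPoints(P*[1,-1,-1],np.zeros(3),np.zeros(3),np.array(c['K']),np.array(c['dist'],float))[0].reshape(-1,2)
E
python3 - <<'E'
from h import *
from scipy.optimize import least_squares
c=snap("top");W=world(c);Z=W[...,2]
cr=lambda a:np.array(a)/2.75+[140,155]-.3
cor=ray(c,cr([(184,181),(405,251),(223,44),(446,112)]),76);print(cor.round(0).tolist())
print("mean",cor.mean(0).round(1), "yaws",[np.degrees(np.arctan2(*(cor[b]-cor[a])[[1,0]])).round(2) for a,b in((0,2),(1,3))],[np.degrees(np.arctan2(*(cor[b]-cor[a])[[1,0]])).round(2) for a,b in((1,0),(3,2))], "len",np.linalg.norm(cor[2]-cor[0]),np.linalg.norm(cor[1]-cor[0]))
pt=ray(c,cr([(294,216),(332,87)]),55);print("part",pt.round(0).tolist())
print("caps: red,blue",ray(c,cr([(86.5,150)]),50).round(1),ray(c,cr([(578,173)]),55).round(1),"stock",ray(c,cr([(251,160)]),40).round(1))
# depth fit
yaw=np.arctan2(*(cor[2]-cor[0]+cor[3]-cor[1])[[1,0]]);o=cor.mean(0)[:2]
L=lambda P:np.stack([(P[...,0]-o[0])*np.cos(yaw)+(P[...,1]-o[1])*np.sin(yaw),-(P[...,0]-o[0])*np.sin(yaw)+(P[...,1]-o[1])*np.cos(yaw),P[...,2]],-1)
B=L(W)
for sgn in(1,-1):
    m=(np.abs(B[...,0])<95)&(B[...,1]*sgn>145)&(B[...,1]*sgn<260)&(Z>95)&(Z<235)
    P=B[m]; k=np.polyfit(P[:,2],P[:,1],1);print(sgn,m.sum(),"y at76",np.polyval(k,76).round(1),"angle",np.pi/2+sgn*np.arctan(k[0]),"max",P.max(0).round(),P.min(0).round())
m=(np.abs(B[...,1])<150)&(Z>66)&(Z<90)&(np.abs(B[...,0])<115)
for sgn in(1,-1):
    P=B[m&(B[...,0]*sgn>60)];print("rim",sgn,len(P),np.median(P,0).round(1))
E
```

```text
[[435.0, 208.0, 76.0], [349.0, -93.0, 76.0], [624.0, 163.0, 76.0], [539.0, -144.0, 76.0]]
mean [486.7  33.3  76. ] yaws [np.float64(-13.52), np.float64(-15.13)] [np.float64(74.17), np.float64(74.6)] len 194.2960931740454 313.15757052441506
part [[392.0, 58.0, 55.0], [571.0, 12.0, 55.0]]
caps: red,blue [[474.5 348.2  50. ]] [[ 462.2 -330.1   55. ]] stock [[468.2 121.1  40. ]]
1 422 y at76 161.3 angle 1.6286358820955789 max [ 95. 179. 235.] [-95. 160.  96.]
-1 690 y at76 -153.1 angle 1.8023394657370064 max [  94. -156.  235.] [ -94. -208.   95.]
rim 1 107 [98.6  4.7 75.2]
rim -1 95 [-96.9  -5.6  76.6]
```

{"op": "jog_arm", "data": {"series": [{"delta_pos":[40,20,0],"rotation":[0,0,0],"hand":0.3},{"delta_pos":[40,20,0],"rotation":[0,0,0],"hand":0.3},{"delta_pos":[40,20,0],"rotation":[0,0,0],"hand":0.3},{"delta_pos":[40,20,0],"rotation":[0,0,0],"hand":0.3},{"delta_pos":[40,20,0],"rotation":[0,0,0],"hand":0.3},{"delta_pos":[40,20,0],"rotation":[0,0,0],"hand":0.3},{"delta_pos":[40,20,-10],"rotation":[0,0,0],"hand":0.3},{"delta_pos":[40,30,-20],"rotation":[0,0,0],"hand":0.3},{"delta_pos":[0,0,0],"rotation":[0,0,0],"hand":0.3},{"delta_pos":[0,0,0],"rotation":[0,0,0],"hand":0.3}], "newtons": 8}}

```text
t: 1.2
tcp_pos: [435.6, -342.7, 202.0]
orientation: [-3.14, 0.001, 0.229]
contact_force: [0.5, -0.7, -0.2]
width: 59.9
```

```bash
python3 - <<'E'
from h import *
s=manip.read_state();print({k:np.round(s[k],2).tolist() for k in('t','joints','tcp_pos','orientation','contact_force','width')})
c=snap("wrist");print(np.array(c['T_tool_cam']).round(2).tolist());np.save('w1.npy',world(c))
np.savez('w1c.npz',K=c['K'],dist=c['dist'],extrinsics=c['extrinsics'])
print("expect px",proj(c,[[462,-333,55],[462,-333,0]]))
cv2.imwrite("pics/w1.png",c['pixels'])
E
```

```text
{'t': 1.2, 'joints': [-0.8, 0.42, 1.49, -0.0, 1.24, 0.54], 'tcp_pos': [435.63, -342.75, 202.04], 'orientation': [-3.14, 0.0, 0.23], 'contact_force': [0.51, -0.75, -0.18], 'width': 59.86}
[[-0.0, 0.96, 0.28, 70.27], [1.0, 0.0, 0.0, 0.58], [0.0, 0.28, -0.96, -141.58], [0.0, 0.0, 0.0, 1.0]]
expect px [[248.69128376 155.15555029]
 [249.30294098 148.72311042]]
```

View pics/w1.png

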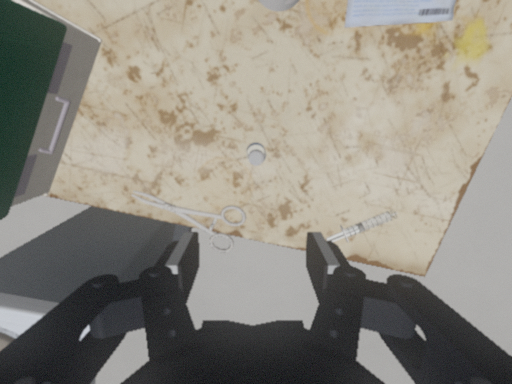

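The wrist picture shows the blue vial's cap at (257,158) and its body reaching up to row 142. The right leaf's handle is at (57,125).

```bash
python3 - <<'E'
from h import *
c=dict(np.load('w1c.npz'));W=np.load('w1.npy')
print(ray(c,[(257,158)],55).round(1),ray(c,[(256,148)],5).round(1))
m=(W[135:170,240:275,2]>48)&(W[135:170,240:275,2]<70);P=W[135:170,240:275][m];print(m.sum(),P.mean(0),(P.min(0)+P.max(0))/2)
print(ray(c,[(57,125)],100),W[125,50])
E
```

```text
[[ 461.1 -342.3   55. ]] [[ 465.4 -340.8    5. ]]
193 [ 461.1187728  -341.14332889   53.74912384] [ 460.865883   -341.16893873   52.35098797]
[[ 456.128234   -164.81510743  100.        ]] [ 442.90995251 -118.87370549   41.96145374]
```

{"op": "jog_arm", "data": {"series": [{"delta_pos":[13,0,-40],"rotation":[0,0,0],"hand":0.35},{"delta_pos":[13,2,-40],"rotation":[0,0,0],"hand":0.4},{"delta_pos":[0,0,-40],"rotation":[0,0,0],"hand":0.4},{"delta_pos":[0,0,-40],"rotation":[0,0,0],"hand":0.4},{"delta_pos":[0,0,-20],"rotation":[0,0,0],"hand":0.4},{"delta_pos":[0,0,-12],"rotation":[0,0,0],"hand":0.4},{"delta_pos":[0,0,0],"rotation":[0,0,0],"hand":0.4},{"delta_pos":[0,0,0],"rotation":[0,0,0],"hand":0.4}], "newtons": 8}}

```text
t: 2.05
tcp_pos: [461.4, -343.0, 12.0]
orientation: [3.14, -0.001, 0.226]
contact_force: [0.5, -0.4, 0.3]
width: 50.9
```

{"op": "jog_arm", "data": {"series": [{"delta_pos":[0,0,0],"rotation":[0,0,0],"hand":0.6},{"delta_pos":[0,0,0],"rotation":[0,0,0],"hand":0.7},{"delta_pos":[0,0,0],"rotation":[0,0,0],"hand":0.8},{"delta_pos":[0,0,0],"rotation":[0,0,0],"hand":0.9},{"delta_pos":[0,0,0],"rotation":[0,0,0],"hand":1},{"delta_pos":[0,0,0],"rotation":[0,0,0],"hand":1},{"delta_pos":[0,0,0],"rotation":[0,0,0],"hand":1},{"delta_pos":[0,0,0],"rotation":[0,0,0],"hand":1}], "newtons": 8}}

```text
t: 2.85
tcp_pos: [461.8, -342.3, 12.0]
orientation: [3.14, -0.001, 0.227]
contact_force: [-1.7, 0.0, 7.2]
width: 21.9
```

{"op": "jog_arm", "data": {"series": [{"delta_pos":[0,0,15],"rotation":[0,0,0],"hand":1},{"delta_pos":[0,0,35],"rotation":[0,0,0],"hand":1},{"delta_pos":[0,0,50],"rotation":[0,0,-7],"hand":1},{"delta_pos":[0,0,50],"rotation":[0,0,-7],"hand":1},{"delta_pos":[0,0,50],"rotation":[0,0,-7],"hand":1},{"delta_pos":[0,0,50],"rotation":[0,0,-7.3],"hand":1},{"delta_pos":[0,0,50],"rotation":[0,0,0],"hand":1},{"delta_pos":[0,0,0],"rotation":[0,0,0],"hand":1}], "newtons": 8}}

```text
t: 3.65
tcp_pos: [463.0, -343.2, 319.0]
orientation: [3.134, -0.013, -0.267]
contact_force: [0.6, -0.5, -0.9]
width: 21.8
```

{"op": "jog_arm", "data": {"series": [{"delta_pos":[5,40,0],"rotation":[0,0,0],"hand":1},{"delta_pos":[5,40,0],"rotation":[0,0,0],"hand":1},{"delta_pos":[5,40,0],"rotation":[0,0,0],"hand":1},{"delta_pos":[5,40,0],"rotation":[0,0,0],"hand":1},{"delta_pos":[5,40,0],"rotation":[0,0,0],"hand":1},{"delta_pos":[5,40,0],"rotation":[0,0,0],"hand":1},{"delta_pos":[5,40,0],"rotation":[0,0,0],"hand":1},{"delta_pos":[5,40,0],"rotation":[0,0,0],"hand":1},{"delta_pos":[5,40,0],"rotation":[0,0,0],"hand":1},{"delta_pos":[3,40,0],"rotation":[0,0,0],"hand":1},{"delta_pos":[0,40,0],"rotation":[0,0,0],"hand":1},{"delta_pos":[0,0,0],"rotation":[0,0,0],"hand":1}], "newtons": 8}}

```text
t: 4.85
tcp_pos: [508.5, 102.5, 310.3]
orientation: [-3.14, 0.001, -0.262]
contact_force: [0.2, -0.1, 0.3]
width: 21.8
```

```bash
python3 - <<'E'
from h import *
s=manip.read_state();print({k:np.round(s[k],3).tolist() for k in('t','joints','tcp_pos','orientation','contact_force','width')})
c=snap("wrist");np.save('w2.npy',world(c))
np.savez('w2c.npz',K=c['K'],dist=c['dist'],extrinsics=c['extrinsics'])
cv2.imwrite("pics/w2.png",cv2.resize(c['pixels'],(800,600),interpolation=cv2.INTER_CUBIC))
E
```

```text
{'t': 4.85, 'joints': [0.05, 0.281, 1.393, 0.002, 1.468, 1.882], 'tcp_pos': [508.48, 102.549, 310.316], 'orientation': [-3.14, 0.001, -0.262], 'contact_force': [0.175, -0.071, 0.253], 'width': 21.835}
```

View pics/w2.png

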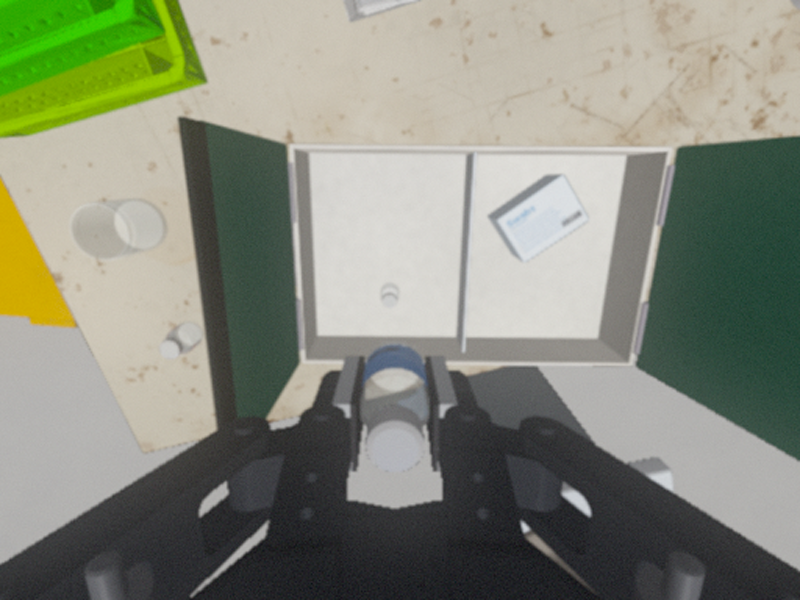

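The wrist picture (800x600) shows the blue vial held upright. The rim corners are at (290,146), (674,149), (302,362) and (635,364). The clear vial's cap is at (390,290) and the red vial's cap at (172,348).

```bash
python3 - <<'E'
from h import *
from scipy.optimize import least_squares
c=dict(np.load('w2c.npz'));W=np.load('w2.npy');s=.64;o=-.2
px=lambda a:np.array(a,float)*s+o
obs=px([(290,146),(674,149),(302,362),(635,364),(472,152),(463,352)])
loc=np.array([[100,160,76],[100,-160,76],[-100,160,76],[-100,-160,76],[98,0,55],[-98,0,55]],float)
def mod(p):
    ca,sa=np.cos(p[2]),np.sin(p[2]);return np.c_[p[0]+loc[:,0]*ca-loc[:,1]*sa,p[1]+loc[:,0]*sa+loc[:,1]*ca,loc[:,2]]
r=least_squares(lambda p:(proj(c,mod(p))-obs).ravel(),[487,33,-.267]);print(r.x,np.degrees(r.x[2]),r.fun.reshape(-1,2).round(1).tolist())
x,y,a=r.x
def L(P):
    d=P[...,:2]-[x,y];return np.stack([d[...,0]*np.cos(a)+d[...,1]*np.sin(a),-d[...,0]*np.sin(a)+d[...,1]*np.cos(a),P[...,2]],-1)
st=ray(c,px([(390,289)]),50);print("stock",st,L(st))
print("red cap",ray(c,px([(171,349)]),50),"base",ray(c,px([(188,331)]),5))
B=L(W);Z=W[...,2]
print("floor",np.nanmedian(Z[160:180,225:240]),"rim",np.nanmedian(Z[93:97,200:290]))
for sg in(1,-1):
    m=(np.abs(B[...,0])<92)&(B[...,1]*sg>150)&(B[...,1]*sg<260)&(Z>90)&(Z<235)
    P=B[m];k=np.polyfit(P[:,2],P[:,1],1);print(sg,m.sum(),np.polyval(k,76),np.pi/2+sg*np.arctan(k[0]))
ca,sa=np.cos(a),np.sin(a)
for n,lx,ly in(("blue",45,105),("red",20,45)):print(n,x+lx*ca-ly*sa,y+lx*sa+ly*ca)
E
```

```text
[ 4.86224965e+02  3.47976070e+01 -2.67915899e-01] -15.350450302204854 [[-1.4, -0.9], [0.1, -2.0], [-0.3, 1.9], [-0.9, 2.1], [2.1, -1.4], [0.4, 2.1]]
stock [[476.77641579 115.06905747  50.        ]] [[-30.36110911  74.90650101  50.        ]]
red cap [[473.52840992 347.07816876  50.        ]] base [[477.19833347 349.73227919   5.        ]]
floor 9.198303017298684 rim 73.68975521647513
1 8524 159.88126776315355 1.614119516508632
-1 14316 -159.84481317102197 1.7657649421737542
blue 557.4154137470587 124.13919841879022
red 517.4239604916623 72.8977731212689
```

{"op": "jog_arm", "data": {"series": [{"delta_pos":[25,11,0],"rotation":[0,0,0],"hand":1},{"delta_pos":[24,10,0],"rotation":[0,0,0],"hand":1},{"delta_pos":[0,0,-40],"rotation":[0,0,0],"hand":1},{"delta_pos":[0,0,-45],"rotation":[0,0,0],"hand":1},{"delta_pos":[0,0,-45],"rotation":[0,0,0],"hand":1},{"delta_pos":[0,0,-45],"rotation":[0,0,0],"hand":1},{"delta_pos":[0,0,-45],"rotation":[0,0,0],"hand":1},{"delta_pos":[0,0,-30],"rotation":[0,0,0],"hand":1},{"delta_pos":[0,0,-15],"rotation":[0,0,0],"hand":1},{"delta_pos":[0,0,-10],"rotation":[0,0,0],"hand":1},{"delta_pos":[0,0,0],"rotation":[0,0,0],"hand":1},{"delta_pos":[0,0,0],"rotation":[0,0,0],"hand":1}], "newtons": 8}}

```text
t: 6.1
tcp_pos: [557.6, 117.6, 35.5]
orientation: [3.14, 0.002, -0.268]
contact_force: [-1.3, -5.6, -2.0]
width: 21.5
```

{"op": "jog_arm", "data": {"series": [{"delta_pos":[-2,-8,0],"rotation":[0,0,0],"hand":1},{"delta_pos":[0,0,0],"rotation":[0,0,0],"hand":1},{"delta_pos":[0,0,0],"rotation":[0,0,0],"hand":1}]}}

```text
t: 6.4
tcp_pos: [556.7, 111.0, 36.4]
orientation: [-3.141, -0.001, -0.268]
contact_force: [0.2, 0.5, -0.4]
width: 21.8
```

{"op": "jog_arm", "data": {"series": [{"delta_pos":[0,0,-4],"rotation":[0,0,0],"hand":1},{"delta_pos":[0,0,-3],"rotation":[0,0,0],"hand":1},{"delta_pos":[0,0,-2],"rotation":[0,0,0],"hand":1},{"delta_pos":[0,0,-1.5],"rotation":[0,0,0],"hand":1},{"delta_pos":[0,0,-1],"rotation":[0,0,0],"hand":1},{"delta_pos":[0,0,0],"rotation":[0,0,0],"hand":1},{"delta_pos":[0,0,0],"rotation":[0,0,0],"hand":1}]}}

```text
t: 7.1
tcp_pos: [556.3, 111.3, 24.3]
orientation: [3.142, -0.0, -0.267]
contact_force: [-0.4, 0.4, -0.2]
width: 22.0
```

{"op": "jog_arm", "data": {"series": [{"delta_pos":[0,0,-0.5],"rotation":[0,0,0],"hand":1},{"delta_pos":[0,0,-0.5],"rotation":[0,0,0],"hand":1},{"delta_pos":[0,0,-0.5],"rotation":[0,0,0],"hand":1},{"delta_pos":[0,0,0],"rotation":[0,0,0],"hand":1},{"delta_pos":[0,0,0],"rotation":[0,0,0],"hand":1}]}}

```text
t: 7.6
tcp_pos: [556.2, 111.3, 22.7]
orientation: [3.141, 0.0, -0.267]
contact_force: [-0.3, -0.4, -0.1]
width: 22.1
```

{"op": "jog_arm", "data": {"series": [{"delta_pos":[0,0,-0.5],"rotation":[0,0,0],"hand":1},{"delta_pos":[0,0,-0.5],"rotation":[0,0,0],"hand":1},{"delta_pos":[0,0,-0.3],"rotation":[0,0,0],"hand":1},{"delta_pos":[0,0,0],"rotation":[0,0,0],"hand":1},{"delta_pos":[0,0,0],"rotation":[0,0,0],"hand":1}]}}

```text
t: 8.1
tcp_pos: [556.3, 111.3, 22.1]
orientation: [-3.142, -0.0, -0.267]
contact_force: [-1.4, -0.5, 4.9]
width: 21.8
```

{"op": "jog_arm", "data": {"series": [{"delta_pos":[0,0,-0.4],"rotation":[0,0,0],"hand":1},{"delta_pos":[0,0,-0.4],"rotation":[0,0,0],"hand":1},{"delta_pos":[0,0,-0.3],"rotation":[0,0,0],"hand":1},{"delta_pos":[0,0,0],"rotation":[0,0,0],"hand":1},{"delta_pos":[0,0,0],"rotation":[0,0,0],"hand":1}]}}

```text
t: 8.6
tcp_pos: [556.4, 111.3, 22.0]
orientation: [-3.141, -0.001, -0.267]
contact_force: [-4.6, -1.2, 13.8]
width: 21.8
```

{"op": "jog_arm", "data": {"series": [{"delta_pos":[0,0,1.0],"rotation":[0,0,0],"hand":1},{"delta_pos":[0,0,0],"rotation":[0,0,0],"hand":0.75},{"delta_pos":[0,0,0],"rotation":[0,0,0],"hand":0.7},{"delta_pos":[0,0,0],"rotation":[0,0,0],"hand":0.65},{"delta_pos":[0,0,0],"rotation":[0,0,0],"hand":0.6},{"delta_pos":[0,0,0],"rotation":[0,0,0],"hand":0.57},{"delta_pos":[0,0,0],"rotation":[0,0,0],"hand":0.57},{"delta_pos":[0,0,5],"rotation":[0,0,0],"hand":0.57},{"delta_pos":[0,0,15],"rotation":[0,0,0],"hand":0.57},{"delta_pos":[0,0,30],"rotation":[0,0,0],"hand":0.57},{"delta_pos":[0,0,40],"rotation":[0,0,0],"hand":0.57},{"delta_pos":[0,0,45],"rotation":[0,0,0],"hand":0.57}]}}

```text
t: 9.8
tcp_pos: [555.4, 111.2, 157.3]
orientation: [3.141, 0.002, -0.267]
contact_force: [1.0, 0.1, -0.3]
width: 36.3
```

{"op": "jog_arm", "data": {"series": [{"delta_pos":[0,0,50],"rotation":[0,0,0],"hand":0.57},{"delta_pos":[0,0,50],"rotation":[0,0,0],"hand":0.57},{"delta_pos":[0,0,50],"rotation":[0,0,0],"hand":0.57},{"delta_pos":[0,0,5],"rotation":[0,0,0],"hand":0.57},{"delta_pos":[0,0,0],"rotation":[0,0,0],"hand":0.57}]}}

```text
t: 10.3
tcp_pos: [556.6, 111.3, 313.2]
orientation: [-3.14, -0.004, -0.267]
contact_force: [0.5, -0.4, -0.5]
width: 36.8
```

```bash
python3 - <<'E'
from h import *
c=snap("wrist");W=world(c);np.save('w3.npy',W)
np.savez('w3c.npz',K=c['K'],dist=c['dist'],extrinsics=c['extrinsics'])
print(manip.read_state()['tcp_pos'])
cv2.imwrite("pics/w3.png",cv2.resize(c['pixels'],(800,600),interpolation=cv2.INTER_CUBIC))
E
```

```text
[555.87625924 111.27897068 311.07826427]
```

View pics/w3.png

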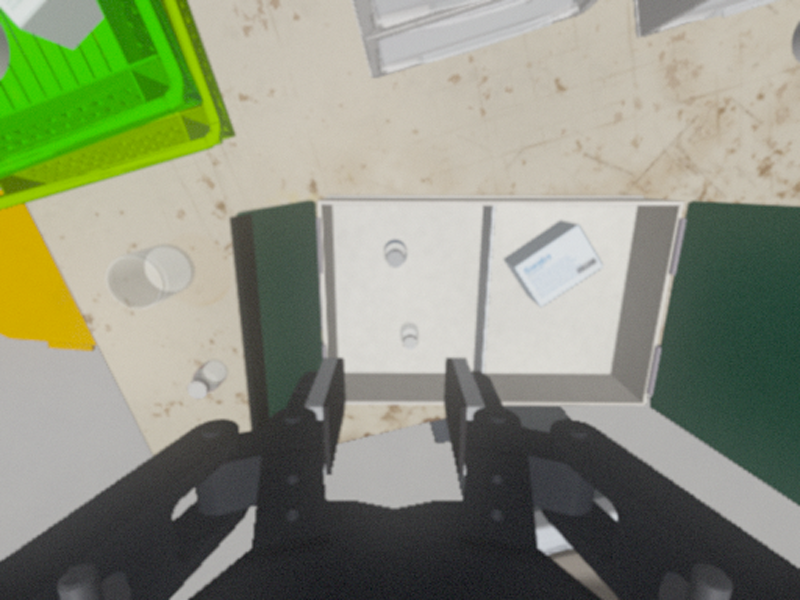

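The blue vial stands at (395,252), and the clear vial at (409,335) is unmoved. Next is the red vial.

{"op": "jog_arm", "data": {"series": [{"delta_pos":[-13.5,39.5,0],"rotation":[0,0,0],"hand":0.4},{"delta_pos":[-13.5,39.5,0],"rotation":[0,0,0],"hand":0.35},{"delta_pos":[-13.5,39.5,0],"rotation":[0,0,0],"hand":0.35},{"delta_pos":[-13.5,39.5,0],"rotation":[0,0,0],"hand":0.35},{"delta_pos":[-13.5,39.5,0],"rotation":[0,0,0],"hand":0.35},{"delta_pos":[-13.5,39.5,0],"rotation":[0,0,0],"hand":0.35},{"delta_pos":[0,0,-50],"rotation":[0,0,0],"hand":0.35},{"delta_pos":[0,0,-50],"rotation":[0,0,0],"hand":0.35},{"delta_pos":[0,0,0],"rotation":[0,0,0],"hand":0.35},{"delta_pos":[0,0,0],"rotation":[0,0,0],"hand":0.35}]}}

```text
t: 11.35
tcp_pos: [474.8, 347.9, 210.5]
orientation: [3.139, 0.003, -0.267]
contact_force: [1.1, -0.5, 1.1]
width: 55.3
```

```bash
python3 - <<'E'
from h import *
print(manip.read_state()['tcp_pos'])
c=snap("wrist");W=world(c)
d=np.hypot(W[...,0]-474.5,W[...,1]-348.5)
for z0,z1 in((40,62),(15,36)):
    m=(d<22)&(W[...,2]>z0)&(W[...,2]<z1);P=W[m];print(m.sum(),P.mean(0),(P.min(0)+P.max(0))/2)
c0=dict(np.load('w3c.npz'));print(ray(c0,np.array([(198,388)])*.64-.2,50))
E
```

```text
[474.7945197  347.91624741 210.49614306]
270 [473.54734267 350.37674271  48.5288773 ] [472.75297155 350.61492807  45.87972904]
215 [479.63438241 348.85765919  30.25707297] [473.78995931 350.72479444  25.62728241]
[[475.11753284 347.83740752  50.        ]]
```

{"op": "jog_arm", "data": {"series": [{"delta_pos":[0,1.5,-45],"rotation":[0,0,0],"hand":0.4},{"delta_pos":[0,0,-45],"rotation":[0,0,0],"hand":0.4},{"delta_pos":[0,0,-45],"rotation":[0,0,0],"hand":0.4},{"delta_pos":[0,0,-35],"rotation":[0,0,0],"hand":0.4},{"delta_pos":[0,0,-20],"rotation":[0,0,0],"hand":0.4},{"delta_pos":[0,0,-10],"rotation":[0,0,0],"hand":0.4},{"delta_pos":[0,0,0],"rotation":[0,0,0],"hand":0.4},{"delta_pos":[0,0,0],"rotation":[0,0,0],"hand":0.5},{"delta_pos":[0,0,0],"rotation":[0,0,0],"hand":0.6},{"delta_pos":[0,0,0],"rotation":[0,0,0],"hand":0.7},{"delta_pos":[0,0,0],"rotation":[0,0,0],"hand":0.85},{"delta_pos":[0,0,0],"rotation":[0,0,0],"hand":1}], "newtons": 8}}

```text
t: 12.6
tcp_pos: [476.3, 350.4, 13.2]
orientation: [-3.139, -0.002, -0.267]
contact_force: [-0.9, -0.0, 7.2]
width: 27.4
```

{"op": "jog_arm", "data": {"series": [{"delta_pos":[0,0,0],"rotation":[0,0,0],"hand":1},{"delta_pos":[0,0,0],"rotation":[0,0,0],"hand":1},{"delta_pos":[0,0,0],"rotation":[0,0,0],"hand":1}]}}

```text
t: 12.9
tcp_pos: [476.3, 350.4, 13.2]
orientation: [-3.139, -0.002, -0.267]
contact_force: [-0.4, -1.1, 5.8]
width: 27.7
```

{"op": "jog_arm", "data": {"series": [{"delta_pos":[0,0,15],"rotation":[0,0,0],"hand":1},{"delta_pos":[0,0,40],"rotation":[0,0,0],"hand":1},{"delta_pos":[0,0,50],"rotation":[0,0,0],"hand":1},{"delta_pos":[0,0,50],"rotation":[0,0,0],"hand":1},{"delta_pos":[0,0,50],"rotation":[0,0,0],"hand":1},{"delta_pos":[0,0,50],"rotation":[0,0,0],"hand":1},{"delta_pos":[0,0,45],"rotation":[0,0,0],"hand":1},{"delta_pos":[0,0,0],"rotation":[0,0,0],"hand":1}]}}

```text
t: 13.7
tcp_pos: [477.0, 350.9, 319.6]
orientation: [-3.132, -0.01, -0.267]
contact_force: [-0.3, 0.4, -0.2]
width: 27.6
```

{"op": "jog_arm", "data": {"series": [{"delta_pos":[5,-40,0],"rotation":[0,0,0],"hand":1},{"delta_pos":[5,-40,0],"rotation":[0,0,0],"hand":1},{"delta_pos":[5,-40,0],"rotation":[0,0,0],"hand":1},{"delta_pos":[5,-40,0],"rotation":[0,0,0],"hand":1},{"delta_pos":[5,-40,0],"rotation":[0,0,0],"hand":1},{"delta_pos":[5,-40,0],"rotation":[0,0,0],"hand":1},{"delta_pos":[5,-41,0],"rotation":[0,0,0],"hand":1},{"delta_pos":[0,0,0],"rotation":[0,0,0],"hand":1},{"delta_pos":[0,0,0],"rotation":[0,0,0],"hand":1}]}}

```text
t: 14.6
tcp_pos: [510.0, 68.2, 311.1]
orientation: [-3.141, 0.001, -0.269]
contact_force: [-0.2, 0.8, 0.2]
width: 27.7
```

{"op": "jog_arm", "data": {"series": [{"delta_pos":[1,1,-40],"rotation":[0,0,0],"hand":1},{"delta_pos":[0,0,-45],"rotation":[0,0,0],"hand":1},{"delta_pos":[0,0,-45],"rotation":[0,0,0],"hand":1},{"delta_pos":[0,0,-45],"rotation":[0,0,0],"hand":1},{"delta_pos":[0,0,-45],"rotation":[0,0,0],"hand":1},{"delta_pos":[0,0,-30],"rotation":[0,0,0],"hand":1},{"delta_pos":[0,0,-15],"rotation":[0,0,0],"hand":1},{"delta_pos":[0,0,-10],"rotation":[0,0,0],"hand":1},{"delta_pos":[0,0,-4],"rotation":[0,0,0],"hand":1},{"delta_pos":[0,0,-3],"rotation":[0,0,0],"hand":1},{"delta_pos":[0,0,0],"rotation":[0,0,0],"hand":1},{"delta_pos":[0,0,0],"rotation":[0,0,0],"hand":1}]}}

```text
t: 15.8
tcp_pos: [511.8, 69.9, 30.1]
orientation: [-3.141, -0.001, -0.267]
contact_force: [-0.7, -0.2, -0.6]
width: 28.0
```

{"op": "jog_arm", "data": {"series": [{"delta_pos":[0,0,-1],"rotation":[0,0,0],"hand":1},{"delta_pos":[0,0,-1],"rotation":[0,0,0],"hand":1},{"delta_pos":[0,0,-0.5],"rotation":[0,0,0],"hand":1},{"delta_pos":[0,0,0],"rotation":[0,0,0],"hand":1},{"delta_pos":[0,0,0],"rotation":[0,0,0],"hand":1}]}}

```text
t: 16.3
tcp_pos: [511.2, 69.7, 26.9]
orientation: [3.142, 0.0, -0.267]
contact_force: [0.3, 0.6, 0.3]
width: 27.2
```

{"op": "jog_arm", "data": {"series": [{"delta_pos":[0,0,-1],"rotation":[0,0,0],"hand":1},{"delta_pos":[0,0,-0.5],"rotation":[0,0,0],"hand":1},{"delta_pos":[0,0,-0.5],"rotation":[0,0,0],"hand":1},{"delta_pos":[0,0,-0.5],"rotation":[0,0,0],"hand":1},{"delta_pos":[0,0,-0.5],"rotation":[0,0,0],"hand":1},{"delta_pos":[0,0,0],"rotation":[0,0,0],"hand":1},{"delta_pos":[0,0,0],"rotation":[0,0,0],"hand":1}]}}

```text
t: 17.0
tcp_pos: [511.2, 69.8, 23.9]
orientation: [3.142, 0.0, -0.267]
contact_force: [-0.3, 1.0, 0.5]
width: 27.5
```

{"op": "jog_arm", "data": {"series": [{"delta_pos":[0,0,-0.4],"rotation":[0,0,0],"hand":1},{"delta_pos":[0,0,-0.3],"rotation":[0,0,0],"hand":1},{"delta_pos":[0,0,0],"rotation":[0,0,0],"hand":1},{"delta_pos":[0,0,0],"rotation":[0,0,0],"hand":1}]}}

```text
t: 17.4
tcp_pos: [511.2, 69.8, 23.3]
orientation: [3.142, -0.0, -0.267]
contact_force: [-1.0, -0.5, 1.2]
width: 27.8
```

{"op": "jog_arm", "data": {"series": [{"delta_pos":[0,0,-0.3],"rotation":[0,0,0],"hand":1},{"delta_pos":[0,0,-0.3],"rotation":[0,0,0],"hand":1},{"delta_pos":[0,0,0],"rotation":[0,0,0],"hand":1},{"delta_pos":[0,0,0],"rotation":[0,0,0],"hand":1}]}}

```text
t: 17.8
tcp_pos: [511.2, 69.8, 23.2]
orientation: [3.142, -0.0, -0.267]
contact_force: [-2.7, -0.6, 7.5]
width: 27.4
```

{"op": "jog_arm", "data": {"series": [{"delta_pos":[0,0,0.5],"rotation":[0,0,0],"hand":1},{"delta_pos":[0,0,0],"rotation":[0,0,0],"hand":0.7},{"delta_pos":[0,0,0],"rotation":[0,0,0],"hand":0.65},{"delta_pos":[0,0,0],"rotation":[0,0,0],"hand":0.6},{"delta_pos":[0,0,0],"rotation":[0,0,0],"hand":0.56},{"delta_pos":[0,0,0],"rotation":[0,0,0],"hand":0.55},{"delta_pos":[0,0,0],"rotation":[0,0,0],"hand":0.55},{"delta_pos":[0,0,5],"rotation":[0,0,0],"hand":0.55},{"delta_pos":[0,0,15],"rotation":[0,0,0],"hand":0.55},{"delta_pos":[0,0,30],"rotation":[0,0,0],"hand":0.55},{"delta_pos":[0,0,40],"rotation":[0,0,0],"hand":0.55},{"delta_pos":[0,0,45],"rotation":[0,0,0],"hand":0.55}]}}

```text
t: 19.0
tcp_pos: [510.4, 69.8, 159.1]
orientation: [3.141, 0.002, -0.267]
contact_force: [0.5, 0.1, -1.6]
width: 38.6
```

{"op": "jog_arm", "data": {"series": [{"delta_pos":[0,0,50],"rotation":[0,0,0],"hand":0.55},{"delta_pos":[0,0,50],"rotation":[0,0,0],"hand":0.55},{"delta_pos":[0,0,50],"rotation":[0,0,0],"hand":0.55},{"delta_pos":[0,0,0],"rotation":[0,0,0],"hand":0.55},{"delta_pos":[0,0,0],"rotation":[0,0,0],"hand":0.55}]}}

```text
t: 19.5
tcp_pos: [511.4, 69.8, 309.4]
orientation: [-3.141, -0.003, -0.267]
contact_force: [-0.1, 0.8, -0.8]
width: 38.6
```

```bash
cat >> h.py <<'E'
BX,BY,BA=486.2,34.8,-.268
def L(P):
    d=P[...,:2]-[BX,BY];ca,sa=np.cos(BA),np.sin(BA);return np.stack([d[...,0]*ca+d[...,1]*sa,-d[...,0]*sa+d[...,1]*ca,P[...,2]],-1)
def Wd(l):
    l=np.atleast_2d(np.array(l,float));ca,sa=np.cos(BA),np.sin(BA);return np.c_[BX+l[:,0]*ca-l[:,1]*sa,BY+l[:,0]*sa+l[:,1]*ca,l[:,2]]
def leaves(W):
    B=L(W);Z=W[...,2]
    for sg in(1,-1):
        m=(np.abs(B[...,0])<92)&(B[...,1]*sg>150)&(B[...,1]*sg<260)&(Z>90)&(Z<235)
        P=B[m];k=np.polyfit(P[:,2],P[:,1],1);print(sg,m.sum(),np.polyval(k,76).round(1),(np.pi/2+sg*np.arctan(k[0])).round(3))
E
python3 - <<'E'
from h import *
s=manip.read_state();print(s['t'],s['tcp_pos'],s['joints'])
c=snap("wrist");W=world(c);leaves(W)
cv2.imwrite("pics/w4.png",cv2.resize(c['pixels'],(800,600),interpolation=cv2.INTER_CUBIC))
E
```

```text
19.5 [511.37253089  69.80447394 309.35221103] [-1.28422402e-02  2.74399464e-01  1.40484011e+00 -1.10072630e-04
  1.45938000e+00  1.82505489e+00]
1 11051 161.0 1.625
-1 19184 -159.0 1.778
```

View pics/w4.png

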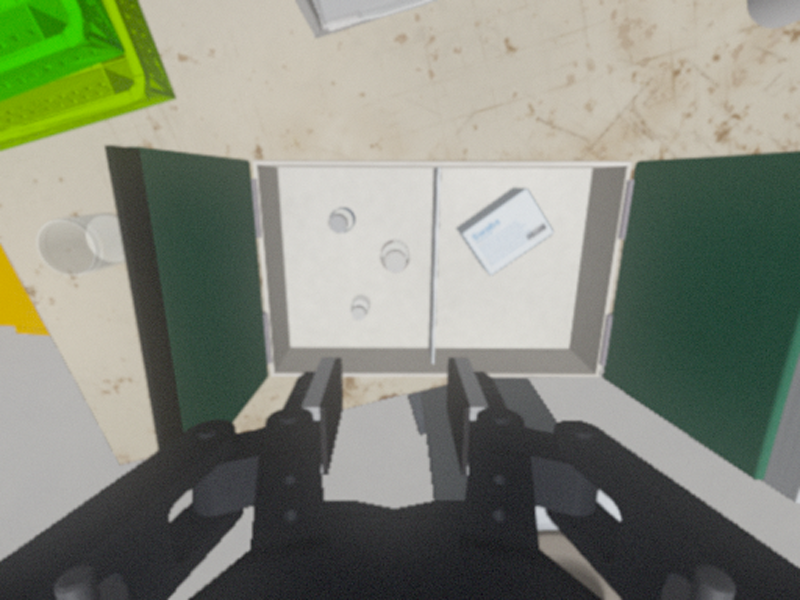

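All three vials are standing, at (341,219), (395,255) and (360,306). Next I close the fingers and go outside the left leaf.

{"op": "jog_arm", "data": {"series": [{"delta_pos":[7.5,42,0],"rotation":[0,0,0],"hand":1},{"delta_pos":[7.5,42,0],"rotation":[0,0,0],"hand":1},{"delta_pos":[7.5,42,0],"rotation":[0,0,0],"hand":1},{"delta_pos":[7.5,42,0],"rotation":[0,0,0],"hand":1},{"delta_pos":[0,0,-30],"rotation":[0,0,0],"hand":1},{"delta_pos":[0,0,-40],"rotation":[0,0,0],"hand":1},{"delta_pos":[0,0,-25],"rotation":[0,0,0],"hand":1},{"delta_pos":[0,0,0],"rotation":[0,0,0],"hand":1},{"delta_pos":[0,0,0],"rotation":[0,0,0],"hand":1}], "newtons": 40}}

```text
t: 20.45
tcp_pos: [540.9, 237.6, 212.4]
orientation: [3.14, 0.002, -0.267]
contact_force: [0.1, -0.6, 1.0]
width: -0.3
```

{"op": "jog_arm", "data": {"series": [{"delta_pos":[-3.3,-12,2],"rotation":[0,0,0],"hand":1},{"delta_pos":[-3.3,-12,1],"rotation":[0,0,0],"hand":1},{"delta_pos":[-3.2,-11.5,0],"rotation":[0,0,0],"hand":1},{"delta_pos":[-3.2,-11.5,0],"rotation":[0,0,0],"hand":1},{"delta_pos":[-3.6,-13.2,-2],"rotation":[0,0,0],"hand":1},{"delta_pos":[-3.6,-13.2,-4],"rotation":[0,0,0],"hand":1},{"delta_pos":[-3.4,-12.5,-5],"rotation":[0,0,0],"hand":1},{"delta_pos":[-3.4,-12.5,-6],"rotation":[0,0,0],"hand":1},{"delta_pos":[0,0,0],"rotation":[0,0,0],"hand":1}]}}

```text
t: 21.35
tcp_pos: [513.0, 137.5, 197.6]
orientation: [3.14, 0.003, -0.269]
contact_force: [-0.0, -0.4, -1.0]
width: -0.3
```

```bash
python3 - <<'E'
from h import *
s=manip.read_state();print(s['tcp_pos'],L(s['tcp_pos']),s['contact_force'])
c=snap("side");cv2.imwrite("pics/s1.png",cv2.resize(c['pixels'][130:300,180:380],(800,680))[:600])
E
```

```text
[512.99188138 137.48122797 197.61243851] [ -1.35485809 106.11033806 197.61243851] [-0.0050027  -0.42604503 -1.01326073]
```

View pics/s1.png

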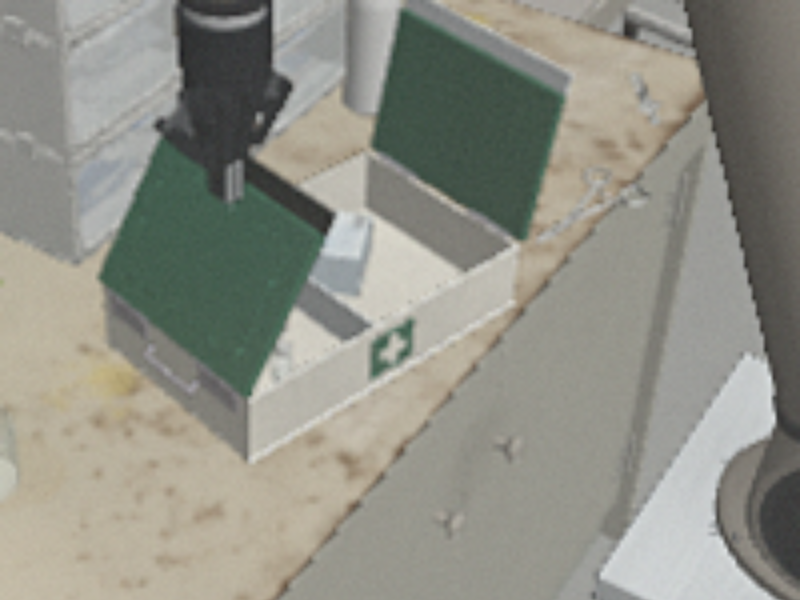

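The left leaf is following the fingers, at about 1 rad.

{"op": "jog_arm", "data": {"series": [{"delta_pos":[-2.8,-10.3,-7.1],"rotation":[0,0,0],"hand":1},{"delta_pos":[-2.8,-10.3,-7.1],"rotation":[0,0,0],"hand":1},{"delta_pos":[-2.6,-9.5,-10],"rotation":[0,0,0],"hand":1},{"delta_pos":[-2.6,-9.5,-10],"rotation":[0,0,0],"hand":1},{"delta_pos":[-2,-7.3,-11.8],"rotation":[0,0,0],"hand":1},{"delta_pos":[-2,-7.3,-11.8],"rotation":[0,0,0],"hand":1},{"delta_pos":[-1.3,-4.9,-13],"rotation":[0,0,0],"hand":1},{"delta_pos":[-1.3,-4.9,-13],"rotation":[0,0,0],"hand":1},{"delta_pos":[-0.6,-2,-10],"rotation":[0,0,0],"hand":1},{"delta_pos":[-0.6,-2,-8],"rotation":[0,0,0],"hand":1},{"delta_pos":[0,0,0],"rotation":[0,0,0],"hand":1},{"delta_pos":[0,0,0],"rotation":[0,0,0],"hand":1}]}}

```text
t: 22.6
tcp_pos: [495.6, 71.4, 97.2]
orientation: [3.142, 0.0, -0.267]
contact_force: [0.4, -0.3, 0.7]
width: -0.2
```

{"op": "jog_arm", "data": {"series": [{"delta_pos":[0,0,-2],"rotation":[0,0,0],"hand":1},{"delta_pos":[0,0,-2],"rotation":[0,0,0],"hand":1},{"delta_pos":[0,0,-1],"rotation":[0,0,0],"hand":1},{"delta_pos":[0,0,0],"rotation":[0,0,0],"hand":1},{"delta_pos":[0,0,0],"rotation":[0,0,0],"hand":1}]}}

```text
t: 23.1
tcp_pos: [495.6, 71.5, 92.3]
orientation: [3.142, 0.0, -0.267]
contact_force: [0.1, -0.1, -0.5]
width: 0.2
```

{"op": "jog_arm", "data": {"series": [{"delta_pos":[0,0,-2],"rotation":[0,0,0],"hand":1},{"delta_pos":[0,0,-1],"rotation":[0,0,0],"hand":1},{"delta_pos":[0,0,-1],"rotation":[0,0,0],"hand":1},{"delta_pos":[0,0,-1],"rotation":[0,0,0],"hand":1},{"delta_pos":[0,0,0],"rotation":[0,0,0],"hand":1},{"delta_pos":[0,0,0],"rotation":[0,0,0],"hand":1}]}}

```text
t: 23.7
tcp_pos: [495.5, 71.4, 87.1]
orientation: [3.142, 0.0, -0.267]
contact_force: [0.5, -0.6, -0.0]
width: -0.1
```

{"op": "jog_arm", "data": {"series": [{"delta_pos":[0,0,-0.5],"rotation":[0,0,0],"hand":1},{"delta_pos":[0,0,-0.5],"rotation":[0,0,0],"hand":1},{"delta_pos":[0,0,-0.5],"rotation":[0,0,0],"hand":1},{"delta_pos":[0,0,0],"rotation":[0,0,0],"hand":1},{"delta_pos":[0,0,0],"rotation":[0,0,0],"hand":1}]}}

```text
t: 24.2
tcp_pos: [495.6, 71.4, 86.0]
orientation: [3.142, -0.0, -0.267]
contact_force: [-0.8, 0.1, 4.8]
width: -0.2
```

{"op": "jog_arm", "data": {"series": [{"delta_pos":[0,0,-0.5],"rotation":[0,0,0],"hand":1},{"delta_pos":[0,0,-0.5],"rotation":[0,0,0],"hand":1},{"delta_pos":[0,0,0],"rotation":[0,0,0],"hand":1},{"delta_pos":[0,0,0],"rotation":[0,0,0],"hand":1}]}}

```text
t: 24.6
tcp_pos: [495.6, 71.4, 85.9]
orientation: [-3.142, -0.001, -0.267]
contact_force: [-4.8, 0.9, 15.0]
width: -0.2
```

{"op": "jog_arm", "data": {"series": [{"delta_pos":[0,0,30],"rotation":[0,0,0],"hand":1},{"delta_pos":[0,0,50],"rotation":[0,0,0],"hand":1},{"delta_pos":[0,0,50],"rotation":[0,0,0],"hand":1},{"delta_pos":[0,0,50],"rotation":[0,0,0],"hand":1},{"delta_pos":[0,0,47],"rotation":[0,0,0],"hand":1},{"delta_pos":[0,0,0],"rotation":[0,0,0],"hand":1}]}}

```text
t: 25.2
tcp_pos: [498.2, 71.5, 318.4]
orientation: [-3.138, -0.013, -0.267]
contact_force: [-0.2, -0.1, 0.2]
width: 0.1
```

```bash
python3 - <<'E'
from h import *
s=manip.read_state();print(s['t'],s['tcp_pos'])
c=snap("wrist");W=world(c);B=L(W)
for y0,y1 in((15,40),(60,90),(110,140)):
  m=(np.abs(B[...,0])<90)&(B[...,1]>y0)&(B[...,1]<y1)&(W[...,2]>40)&(W[...,2]<130);print(y0,m.sum(),np.median(W[m][:,2]))
leaves(W)
E
```

```text
25.2 [498.19603381  71.48872469 318.35006581]
15 2191 85.2629337038531
60 2722 86.04544650431947
110 2693 85.93602147700187Traceback (most recent call last):
  File "<stdin>", line 6, in <module>
  File "h.py", line 34, in leaves
    P=B[m];k=np.polyfit(P[:,2],P[:,1],1);print(sg,m.sum(),np.polyval(k,76).round(1),(np.pi/2+sg*np.arctan(k[0])).round(3))
             ~~~~~~~~~~^^^^^^^^^^^^^^^^^
    raise TypeError("expected non-empty vector for x")
TypeError: expected non-empty vector for x
```

{"op": "jog_arm", "data": {"series": [{"delta_pos":[-20,-35.5,0],"rotation":[0,0,0],"hand":1},{"delta_pos":[-20,-35.5,0],"rotation":[0,0,0],"hand":1},{"delta_pos":[-20,-35.5,0],"rotation":[0,0,0],"hand":1},{"delta_pos":[-20,-35.5,0],"rotation":[0,0,0],"hand":1},{"delta_pos":[-20,-35.5,0],"rotation":[0,0,0],"hand":1},{"delta_pos":[-20,-35.5,0],"rotation":[0,0,0],"hand":1},{"delta_pos":[-20,-35.5,0],"rotation":[0,0,0],"hand":1},{"delta_pos":[0,0,-10],"rotation":[0,0,0],"hand":1},{"delta_pos":[0,0,-40],"rotation":[0,0,0],"hand":1},{"delta_pos":[0,0,-45],"rotation":[0,0,0],"hand":1},{"delta_pos":[0,0,0],"rotation":[0,0,0],"hand":1},{"delta_pos":[0,0,0],"rotation":[0,0,0],"hand":1}]}}

```text
t: 26.45
tcp_pos: [355.5, -176.5, 216.5]
orientation: [-3.141, 0.002, -0.267]
contact_force: [0.3, -0.4, 1.1]
width: 0.0
```

{"op": "jog_arm", "data": {"series": [{"delta_pos":[3.5,12.8,0],"rotation":[0,0,0],"hand":1},{"delta_pos":[3.5,12.8,0],"rotation":[0,0,0],"hand":1},{"delta_pos":[3.5,12.8,0],"rotation":[0,0,0],"hand":1},{"delta_pos":[3.5,12.8,0],"rotation":[0,0,0],"hand":1},{"delta_pos":[3.2,11.5,0],"rotation":[0,0,0],"hand":1},{"delta_pos":[3.2,11.5,-1],"rotation":[0,0,0],"hand":1},{"delta_pos":[3.6,13.2,-2],"rotation":[0,0,0],"hand":1},{"delta_pos":[3.6,13.2,-4],"rotation":[0,0,0],"hand":1},{"delta_pos":[3.4,12.5,-5],"rotation":[0,0,0],"hand":1},{"delta_pos":[3.4,12.5,-6],"rotation":[0,0,0],"hand":1},{"delta_pos":[0,0,0],"rotation":[0,0,0],"hand":1}]}}

```text
t: 27.55
tcp_pos: [391.2, -50.6, 200.3]
orientation: [-3.141, -0.003, -0.265]
contact_force: [0.3, -0.5, 0.5]
width: -0.0
```

```bash
python3 - <<'E'
from h import *
s=manip.read_state();print(s['t'],s['tcp_pos'],L(s['tcp_pos']),s['contact_force'])
c=snap("side");cv2.imwrite("pics/s2.png",cv2.resize(c['pixels'][130:280,180:380],(800,600)))
E
```

```text
27.55 [391.24790028 -50.6140045  200.31639207] [ -68.94462501 -107.50856751  200.31639207] [ 0.32433723 -0.53189598  0.52584234]
```

View pics/s2.png

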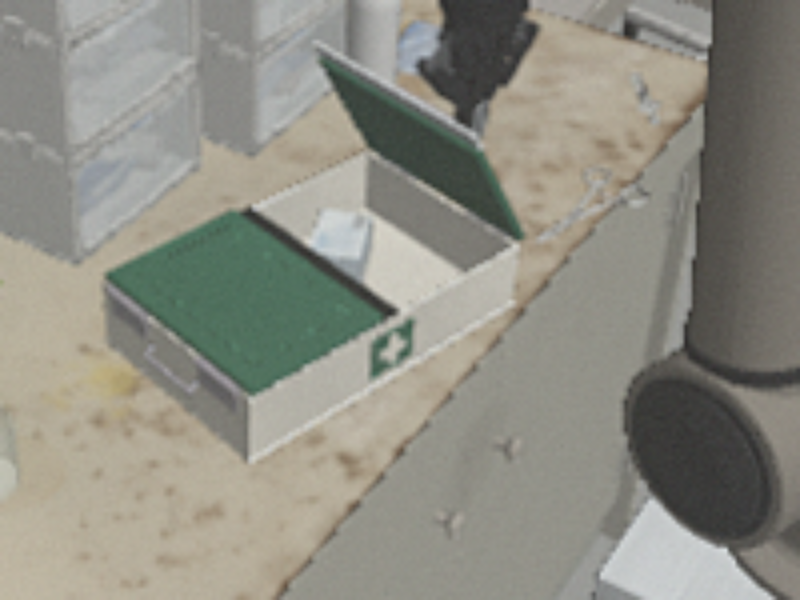

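The left leaf lies flat with its black strip showing. The right leaf is coming over.

{"op": "jog_arm", "data": {"series": [{"delta_pos":[2.8,10.3,-8.1],"rotation":[0,0,0],"hand":1},{"delta_pos":[2.8,10.3,-8.1],"rotation":[0,0,0],"hand":1},{"delta_pos":[2.6,9.5,-10],"rotation":[0,0,0],"hand":1},{"delta_pos":[2.6,9.5,-10],"rotation":[0,0,0],"hand":1},{"delta_pos":[2,7.3,-11.8],"rotation":[0,0,0],"hand":1},{"delta_pos":[2,7.3,-11.8],"rotation":[0,0,0],"hand":1},{"delta_pos":[1.3,4.9,-13],"rotation":[0,0,0],"hand":1},{"delta_pos":[1.3,4.9,-13],"rotation":[0,0,0],"hand":1},{"delta_pos":[0.6,2,-10],"rotation":[0,0,0],"hand":1},{"delta_pos":[0.6,2,-10],"rotation":[0,0,0],"hand":1},{"delta_pos":[0,0,0],"rotation":[0,0,0],"hand":1},{"delta_pos":[0,0,0],"rotation":[0,0,0],"hand":1}]}}

```text
t: 28.8
tcp_pos: [408.5, 16.5, 92.8]
orientation: [3.141, 0.001, -0.267]
contact_force: [-0.4, 0.4, -0.6]
width: -0.3
```

{"op": "jog_arm", "data": {"series": [{"delta_pos":[0,0,-2],"rotation":[0,0,0],"hand":1},{"delta_pos":[0,0,-2],"rotation":[0,0,0],"hand":1},{"delta_pos":[0,0,-1],"rotation":[0,0,0],"hand":1},{"delta_pos":[0,0,0],"rotation":[0,0,0],"hand":1},{"delta_pos":[0,0,0],"rotation":[0,0,0],"hand":1}]}}

```text
t: 29.3
tcp_pos: [408.6, 16.4, 88.0]
orientation: [3.141, -0.0, -0.267]
contact_force: [0.1, -1.1, 0.4]
width: 0.0
```

{"op": "jog_arm", "data": {"series": [{"delta_pos":[0,0,-0.7],"rotation":[0,0,0],"hand":1},{"delta_pos":[0,0,-0.7],"rotation":[0,0,0],"hand":1},{"delta_pos":[0,0,-0.7],"rotation":[0,0,0],"hand":1},{"delta_pos":[0,0,0],"rotation":[0,0,0],"hand":1},{"delta_pos":[0,0,0],"rotation":[0,0,0],"hand":1}]}}

```text
t: 29.8
tcp_pos: [408.7, 16.5, 86.0]
orientation: [3.142, -0.0, -0.267]
contact_force: [-0.2, 0.8, 3.2]
width: 0.1
```

{"op": "jog_arm", "data": {"series": [{"delta_pos":[0,0,-0.4],"rotation":[0,0,0],"hand":1},{"delta_pos":[0,0,-0.4],"rotation":[0,0,0],"hand":1},{"delta_pos":[0,0,0],"rotation":[0,0,0],"hand":1},{"delta_pos":[0,0,0],"rotation":[0,0,0],"hand":1}]}}

```text
t: 30.2
tcp_pos: [408.7, 16.5, 85.8]
orientation: [-3.142, -0.001, -0.267]
contact_force: [-3.1, 0.7, 12.9]
width: -0.0
```

Home at 86 mm with 13 N. I'll raise the arm and check.

{"op": "jog_arm", "data": {"series": [{"delta_pos":[0,0,20],"rotation":[0,0,0],"hand":1},{"delta_pos":[0,0,50],"rotation":[0,0,0],"hand":1},{"delta_pos":[10,5,50],"rotation":[0,0,0],"hand":1},{"delta_pos":[20,5,50],"rotation":[0,0,0],"hand":1},{"delta_pos":[30,5,45],"rotation":[0,0,0],"hand":1},{"delta_pos":[10,5,0],"rotation":[0,0,0],"hand":1},{"delta_pos":[0,0,0],"rotation":[0,0,0],"hand":1},{"delta_pos":[0,0,0],"rotation":[0,0,0],"hand":1}]}}

```text
t: 31.0
tcp_pos: [473.2, 35.6, 289.7]
orientation: [3.141, 0.004, -0.267]
contact_force: [-0.2, -0.1, 0.1]
width: 0.3
```

```bash
python3 - <<'E'
from h import *
s=manip.read_state();print(s['t'],s['tcp_pos'],s['contact_force'])
c=snap("wrist");W=world(c);B=L(W)
for y0,y1 in((-140,-125),(-80,-50),(-30,-10),(-8,8),(12,30),(60,90),(110,140)):
  m=(B[...,0]>45)&(B[...,0]<90)&(B[...,1]>y0)&(B[...,1]<y1)&(W[...,2]>40)&(W[...,2]<150);print(y0,m.sum(),np.median(W[m][:,2]).round(1))
d=snap("side")['pixels'][130:280,150:350]
cv2.imwrite("pics/end.png",np.vstack([cv2.resize(c['pixels'],(400,300)),cv2.resize(d,(400,300))]))
E
```

```text
31.0 [473.23051737  35.60789989 289.72951366] [-0.1851734  -0.11712963  0.11809483]
-140 478 85.4
-80 985 85.7
-30 645 84.9
-8 516 85.0
12 593 84.9
60 965 85.7
110 962 85.7
```

View pics/end.png

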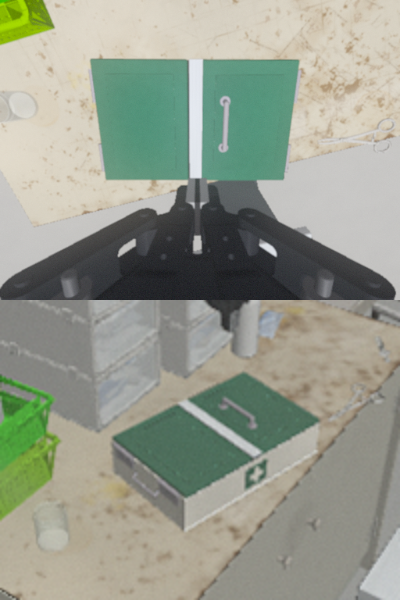

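Both leaves lie flat at about 85–86 mm. The bright flange at (196,118) laps over the black strip, and the jar and spray bottle are standing.

```bash
python3 -c "
from cell import manip
print(manip.job_done())"
```

```text
the job is handed in; nothing more can be done
None
```

The box is packed and shut, and I handed the job in at about 31 s of the 72 s allowed.

- **Vials:** The blue and red vials were set down upright in the left bay, on a requested 8 N grip. A wrist picture before closing showed both standing, with the clear vial in its place. Their state under the shut lid can't be seen.
- **Set-down force:** At touchdown the wrist force reached about 14 N for the blue vial and 7.5 N for the red. I backed off before releasing each one.
- **Leaves:** I shut the left leaf first, then the right. Each stopped at about 86 mm under 13–15 N. After the arm withdrew, depth readings across both leaves were level at 85–86 mm, and the metal flange lies over the black-sealed edge.
- **Other items:** The jar and spray bottle stand upright in the last side view. The carton was unmoved in the pictures before closing.
- **One unplanned touch:** While lowering the blue vial, the gripper lightly touched something, most likely the upright left leaf, with about 6 N. I shifted the vial 8 mm inward and the force cleared.

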